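Weed out the binding valve on the filtration manifold

TASK

One of the three valve levers on the filtration manifold binds part-way and will not open fully: work the levers through their travel to find which. Leave the two good levers fully open, turn the binding one back fully closed, and take its place out of service by setting the loose steel cap flat on its cup. Leave the handheld meter where it stands.

Things in the scene. Friction and masses are not known exactly. Their poses are not given: they have to be found in the camera images.
- lever_1 (a joint): right-hand (-y side) valve lever, a level steel bar on an upright axis. Value in rad: 0 = fully closed (bar along the manifold's +y), 1.571 = fully open (along its -x, towards the robot), with stops at both ends; opening turns it anticlockwise from above. Friction 0.06 N m (1 N at its pin); it stays where left and starts 0.2 to 0.45 open. If binding it stops dead between 0.55 and 1.05.
- lever_1_pin (a point): grip pin of lever 1: an upright blue plastic pin 14 mm across that stands on the lever's tip, 65 mm from the lever's axis. The point is on the pin's axis, 105 mm above the table; the pin's top is at 123 mm and the bar it stands on has its upper face at 78 mm. It is fixed to the bar, and moves on a 65 mm circle about pivot_1.
- pivot_1 (a point): point on the upright turning axis of lever 1, 105 mm above the table (level with the pin's point); its axes are those of the manifold: z up, yaw as manifold.
- cup_1_rim (a point): centre of the open mouth of cup 1, the round steel filter cup behind lever 1: 60 mm outside, 52 mm inside, about 26 mm deep, mouth level and 75 mm above the table; it lies 50 mm along the manifold's +x from pivot_1.
- lever_2 (a joint): middle valve lever, a level steel bar on an upright axis. Value in rad: 0 = fully closed (bar along the manifold's +y), 1.571 = fully open (along its -x, towards the robot), with stops at both ends; opening turns it anticlockwise from above. Friction 0.06 N m (1 N at its pin); it stays where left and starts 0.2 to 0.45 open. If binding it stops dead between 0.55 and 1.05.
- lever_2_pin (a point): grip pin of lever 2: an upright blue plastic pin 14 mm across that stands on the lever's tip, 65 mm from the lever's axis. The point is on the pin's axis, 105 mm above the table; the pin's top is at 123 mm and the bar it stands on has its upper face at 78 mm. It is fixed to the bar, and moves on a 65 mm circle about pivot_2.
- pivot_2 (a point): point on the upright turning axis of lever 2, 105 mm above the table (level with the pin's point); its axes are those of the manifold: z up, yaw as manifold.
- cup_2_rim (a point): centre of the open mouth of cup 2, the round steel filter cup behind lever 2: 60 mm outside, 52 mm inside, about 26 mm deep, mouth level and 75 mm above the table; it lies 50 mm along the manifold's +x from pivot_2.
- lever_3 (a joint): left-hand (+y side) valve lever, a level steel bar on an upright axis. Value in rad: 0 = fully closed (bar along the manifold's +y), 1.571 = fully open (along its -x, towards the robot), with stops at both ends; opening turns it anticlockwise from above. Friction 0.06 N m (1 N at its pin); it stays where left and starts 0.2 to 0.45 open. If binding it stops dead between 0.55 and 1.05.
- lever_3_pin (a point): grip pin of lever 3: an upright blue plastic pin 14 mm across that stands on the lever's tip, 65 mm from the lever's axis. The point is on the pin's axis, 105 mm above the table; the pin's top is at 123 mm and the bar it stands on has its upper face at 78 mm. It is fixed to the bar, and moves on a 65 mm circle about pivot_3.
- pivot_3 (a point): point on the upright turning axis of lever 3, 105 mm above the table (level with the pin's point); its axes are those of the manifold: z up, yaw as manifold.
- cup_3_rim (a point): centre of the open mouth of cup 3, the round steel filter cup behind lever 3: 60 mm outside, 52 mm inside, about 26 mm deep, mouth level and 75 mm above the table; it lies 50 mm along the manifold's +x from pivot_3.
- manifold: fixed stainless filtration manifold on a black plate: 380 mm tube along its y (axis 35 mm up) with three look-alike places 130 mm apart, each a cup on the tube and, 50 mm to its -x, a valve with a lever. Origin on the table below the middle cup; +x points away from the robot, yaw within 0.25. One lever, any of the three, binds: it stops dead part-way open but turns back freely; the others turn fully.
- cap_mid (a point): loose steel cap, black grip (about 180 g), standing on the table to the right of the manifold, 50 mm high; point on its axis, half-way up. From its underside: boss 36 mm across up to 8 mm, disc 68 mm across from 8 to 14, round grip 20 mm across from 14 to 50. On a cup the boss hangs in the mouth (8 mm play all round), the disc lies on the rim and the point is 17 mm above the rim point.
- meter: bystander: black handheld meter standing upright, 32 x 62 x 160 mm, origin under its centre
Not all that is in view belongs to the job. What is shaped like the part that bears cap_mid but purple is not meant.

How it is judged:
By the outcome, as a careful person would: the job done as asked, in the order asked, and still so for the second after the job is handed in, with the robot touching nothing.
It also fails if it takes over 72 s, if anything falls off the work surface, if the arm or the gripper's body presses on something with over 40 N, if the wrist force passes 120 N, or if a joint passes its speed limit or range.

ROBOT

A 6-joint arm with a two-finger parallel gripper is mounted at the origin on the work surface. World frame = base frame: x ahead of the robot, y to its left, z up, the work surface at z = 0. Lengths are in mm, angles in rad, forces in N, time in s.
With the tool pointing down it reaches from about 150 to 775 mm from the base axis. Payload 6.1 kg.
Tool frame: the origin (TCP) lies between the finger pads; the fingertips stand 17 mm ahead of it and the grasp point (between the pads) lies 2 mm behind it (r.tip_extent is the distance from the TCP to the fingertips, in mm); z points along the fingers, y is the line along which they close (so a half turn about z gives the same grasp; the last joint's range is limited). The gripper opens to 85 mm and grips with 20 to 120 N. Pads are 22 mm wide; open, the fingers measure 114 mm over their backs; the gripper's body (76 mm by 85 mm) begins 54 mm behind the grasp point. The pads swing forward as they close: fully open they stand 13 mm farther back than shut.
Start: joints at [-1.291, 0.126, -0.04, 1.405, 0, 1.571], TCP at [144.98, -504.568, 219.895] pointing down, gripper open.
Joint ranges: [-2.72, 2.72], [-0.95, 1.95], [-1.27, 1.35], [-1.78, 2.02], [-1.46, 1.47], [-3.14, 3.14]. Speed limits (rad/s): [2.39, 2.39, 3.01, 3.14, 3.14, 3.14].

INTERFACE

Orientations are given as a unit quaternion [x, y, z, w].
In Python, from cell import r gives the robot as it stands. The module is installed in compiled form; this text tells all that it offers. Calls block until the motion is done:
- r.goto(position, orientation): joint-space move of the TCP to a pose.
- r.movel(position, attitude=None, v=150, stop_force=None): straight line of the TCP; attitude=None keeps the orientation; v is the mean speed in mm/s. With stop_force (N) it stops when the force on the tool has changed by that much, and returns True; else False.
- r.move_j(angles): joint-space move.
- r.release() and r.clamp(grasp_force=None): open the fingers fully, or close them until they stop; grasp_force is the grip in N (None keeps the last).
- r.sleep(seconds).
- r.inverse_kinematics(position, orientation): joint angles nearest the present ones, or None.
- r.capture(name): name is "scene" or "top"; returns a dict with "color" (400x640x3 uint8, red, green, blue), "fx", "fy", "cx", "cy" (pixels), "position" and "attitude" of the camera in the world. Camera axes: x right, y down, z forward; pixel columns grow to the right and rows downward; lengths in mm; the calibration is good to about 2 mm. A picture is of the moment at which its call begins. There is no depth.
A pose or a line that the arm cannot do raises r.Unreachable and nothing moves.
- r.hand_in(): hands the job in; it is judged then, once.
Readings, each from a call of its own:
- r.get_time_s(): time.
- r.get_joint_pos(): joint angles.
- r.get_dq(): joint speeds.
- r.get_joint_efforts(): joint torques, N m.
- r.get_ee_pos(): TCP position.
- r.get_tcp_rot(): TCP orientation.
- r.get_force(): force on the tool from outside, world axes, zero at the start.
- r.get_wrist_torque(): the same for the moment, N m.
- r.get_grip_width(): finger opening in mm.
- r.get_grasp_force(): force on a finger pad.
Only numpy, scipy, OpenCV 4.12 (cv2) and the standard library are available. Lean on these libraries where they do the work, as an engineer would, in place of code of your own. Each camera call takes 0.05 s, during which the arm holds its last target. There are 200 camera calls.

## Working session

There is one attempt and no reset: what is moved stays moved. The work goes in short steps, each a Python script; the robot and the scene stay as the last script left them, time stands still between calls to the robot, and variables do not carry over. Pictures are saved under pics/ and viewed, at most 10 in all, crops included, and the job is handed in when it is done.

```bash
mkdir -p pics; python3 - <<'E'
from cell import r
import cv2
for n in("scene","top"):
    c=r.capture(n); cv2.imwrite(f"pics/{n}0.png",c["color"][:,:,::-1])
    print(n,[c[k] for k in("fx","fy","cx","cy","position","attitude")])
print(r.get_tcp_rot(),r.get_time_s(),r.tip_extent)
E
```

```text
scene [436.835472564825, 436.835472564825, 317.71651557298924, 187.90641293013113, array([1454.71476212,  -53.60303667,  713.19495505]), array([ 0.6402521 ,  0.60260414, -0.3336631 , -0.34002123])]
top [427.0680530972732, 427.0680530972732, 317.73834343778054, 198.9923329266972, array([ 362.08223388,  -38.50990283, 1215.49351935]), array([ 0.71158623, -0.69894447,  0.04416272, -0.05631441])]
[ 9.90233045e-01  1.39420087e-01 -7.64274388e-05 -7.41855714e-04] 0.1 17.0
```

View pics/scene0.png

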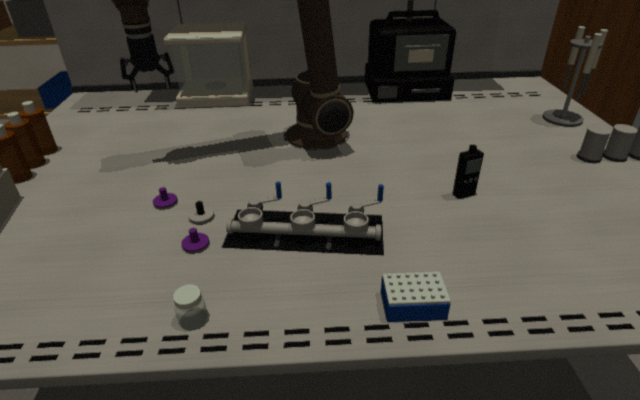

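View pics/top0.png

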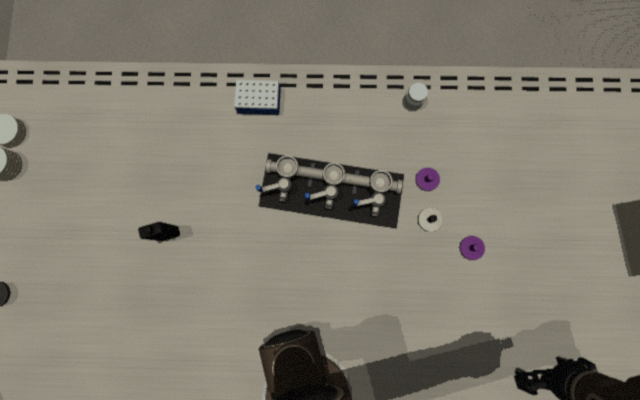

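The three disc-shaped candidates in the top view are purple at (428,179), purple at (472,248) and steel with a black grip at (431,219). The steel one fits. In the scene view they are purple at (165,200), purple at (195,242) and steel at (201,213). Next I'll enlarge and measure.

```bash
cat > h.py <<'E'
from cell import r
import cv2, numpy as np
from scipy.spatial.transform import Rotation as R
def ray(c,uv):
    d=R.from_quat(c["attitude"]).apply([(uv[0]-c["cx"])/c["fx"],(uv[1]-c["cy"])/c["fy"],1]); return np.array(c["position"]),d
def onz(c,uv,z):
    p,d=ray(c,uv); return (p+d*(z-p[2])/d[2])
def tri(c1,u1,c2,u2):
    p,d=ray(c1,u1);q,e=ray(c2,u2);d=d/np.linalg.norm(d);e=e/np.linalg.norm(e)
    s=np.linalg.lstsq(np.c_[d,-e],q-p,rcond=None)[0]
    a,b=p+s[0]*d,q+s[1]*e; return (a+b)/2,np.linalg.norm(a-b)
def blobs(m,amin=6):
    n,l,s,ce=cv2.connectedComponentsWithStats(m.astype(np.uint8)); return [(ce[i],s[i]) for i in range(1,n) if s[i,4]>=amin]
def blue(c):
    h=cv2.cvtColor(c["color"],cv2.COLOR_RGB2HSV); return cv2.inRange(h,(100,120,50),(125,255,255))>0
def pins(c,box):
    x0,y0,x1,y1=box; m=blue(c); k=np.zeros_like(m); k[y0:y1,x0:x1]=m[y0:y1,x0:x1]; return blobs(k,4)
E
python3 - <<'E'
from h import *
np.set_printoptions(precision=1,suppress=True)
t=r.capture("top"); s=r.capture("scene")
bt=sorted(pins(t,(240,150,410,225)),key=lambda b:-b[0][0]); bs=sorted(pins(s,(240,170,400,210)),key=lambda b:b[0][0])
for a,b in zip(bt,bs): print("pin",a[0],a[1],b[0],b[1],onz(t,a[0],105)[:2],*tri(t,a[0],s,b[0]))
# plate
g=cv2.cvtColor(t["color"],cv2.COLOR_RGB2GRAY)
k=np.zeros_like(g);k[145:235,250:412]=(g[145:235,250:412]<60)*255
k=cv2.morphologyEx(k,cv2.MORPH_OPEN,np.ones((3,3)))
cs=max(cv2.findContours(k,0,2)[0],key=cv2.contourArea)
bx=cv2.boxPoints(cv2.minAreaRect(cs)); P=np.array([onz(t,u,5) for u in bx]);print("plate",P,P.mean(0))
for i in range(2):
  e=P[i+1]-P[i];print(np.linalg.norm(e),np.arctan2(e[1],e[0]))
for (u,v) in ((287,166),(333,174),(380,181)):
  c=cv2.resize(g[v-16:v+17,u-16:u+17],None,fx=6,fy=6,interpolation=2)
  H=cv2.HoughCircles(c,cv2.HOUGH_GRADIENT,1,20,param1=80,param2=12,minRadius=50,maxRadius=78)
  if H is not None:
    for h in H[0][:3]:
      q=(h[0]/6-.42+u-16,h[1]/6-.42+v-16);print("cup",q,h[2]/6*1140/427,onz(t,q,75)[:2])
# cap disc in top
hs=cv2.cvtColor(t["color"],cv2.COLOR_RGB2HSV)
C=t["color"][150:265,250:490,::-1]; A=cv2.resize(C,None,fx=3.3,fy=3.3,interpolation=2)
B=cv2.resize(s["color"][170:255,145:390,::-1],None,fx=3.2,fy=2.4,interpolation=2)
w=A.shape[1];B=cv2.resize(B,(w,200));cv2.imwrite("pics/crop.png",np.vstack([A,B])); print(A.shape)
E
```

```text
pin [355.7 201.2] [353 199   6   6  26] [277.6 183.1] [276 182   4   3  11] [ 516.9 -117.5] [ 514.8 -117.1  119.7] 1.3629468163856513
pin [306.7 195.1] [304 193   6   6  26] [328.5 184. ] [327 183   4   3  12] [530.7  11.4] [528.6  10.7 119.3] 0.14840098436163376
pin [258.1 187.1] [256 185   5   5  16] [380.5 186. ] [379 185   4   3  12] [550.1 140.4] [547.8 138.7 119.2] 1.1983780710232719
plate [[ 512.8  153.9    5. ]
 [ 620.5  140.9    5. ]
 [ 562.2 -255.2    5. ]
 [ 456.6 -237.6    5. ]] [538.  -49.5   5. ]
108.43600724274022 -0.12009898118056699
400.3790742991982 -1.71682665140991
cup (np.float32(286.33), np.float32(165.66333)) 28.87822 [615.7  70.3]
cup (np.float32(288.99667), np.float32(168.16333)) 33.95082 [608.9  62.8]
cup (np.float32(333.33), np.float32(172.99667)) 29.27869 [597.4 -58.3]
cup (np.float32(329.83), np.float32(172.99667)) 34.440285 [597.2 -48.8]
cup (np.float32(380.33), np.float32(181.16333)) 27.098364 [ 576.8 -185.9]
(380, 792, 3)
```

View pics/crop.png

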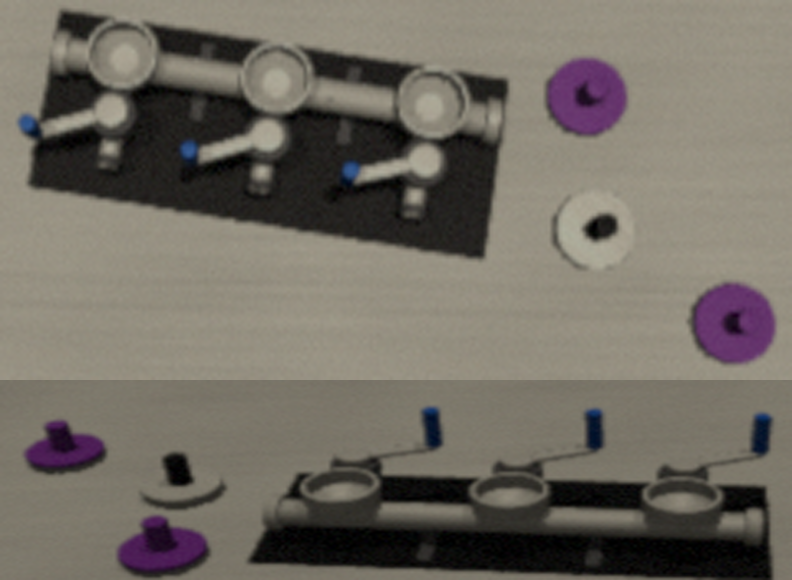

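The crop confirms it: the steel disc with the black grip at top pixel (430,219) is the cap, and its two look-alikes are purple. The three blue pins and all cups are clear. I measured a manifold yaw of about -0.148 and a middle cup at (596.6,-58). Next I'll work lever 1.

```bash
cat >> h.py <<'E'
YAW=-0.148; X=np.array([np.cos(YAW),np.sin(YAW)]); Y=np.array([-X[1],X[0]]); CUP2=np.array([596.6,-58.3])
cup=lambda k:CUP2+(k-2)*130*Y
piv=lambda k:cup(k)-50*X
def down(a): return (R.from_euler('z',a)*R.from_euler('x',np.pi)).as_quat()
def thof(k,p):
    d=np.array(p[:2])-piv(k); return np.arctan2(-d@X,d@Y)
def pose(k,th,z=106): return list(piv(k)+65*(np.cos(th)*Y-np.sin(th)*X))+[z], down(YAW-np.pi/2+th)
def drive(k,th,end,F=14):
    n=int(np.ceil(abs(end-th)/.25))
    for t in np.linspace(th,end,n+1)[1:]:
        p,q=pose(k,t)
        if r.movel(p,q,v=60,stop_force=F): break
    a=thof(k,r.get_ee_pos()); f=r.get_force()
    print("lever",k,"end",round(a,3),"force",np.round(f,1),"grip",round(r.get_grip_width(),1),"t",r.get_time_s()); return a
def lever(k,pin):
    th=thof(k,pin); print("start th",th); q=pose(k,th)[1]
    r.goto([pin[0],pin[1],190],q); r.movel([pin[0],pin[1],106],v=150); r.clamp(25)
    print("grip",r.get_grip_width(),np.round(r.get_force(),1))
    a=drive(k,th,1.571+.15)
    if a<1.3:
        print("BINDING",k); a=drive(k,a,-.15)
    r.release(); p=r.get_ee_pos(); r.movel([p[0],p[1],190],v=200)
E
python3 - <<'E'
from h import *
lever(1,[515.3,-117.2])
E
```

```text
start th 0.3487205746039334
grip 11.879302141069417 [ 0.4 -0.2  1.7]
lever 1 end 0.878 force [ 6.9  5.6 -3.7] grip 11.7 t 5.6167
BINDING 1
lever 1 end -0.043 force [-7.   0.3  7.6] grip 11.4 t 7.4333
```

Lever 1 stopped dead at 0.88 with a purely tangential reaction, so it looks like the binding one. Levers 2 and 3 should confirm that.

```bash
python3 - <<'E'
from h import *
lever(2,[529.2,10.9]); lever(3,[548.3,139.0])
p=r.get_ee_pos(); r.goto([400,-330,220],down(0))
t=r.capture("top"); s=r.capture("scene")
for n,c,b in(("top",t,(240,150,410,235)),("scene",s,(240,160,400,230))):
    print(n,[np.round(x[0],1) for x in pins(c,b)],[np.round(onz(c,x[0],119)[:2],0) for x in pins(c,b)])
C=t["color"][140:260,240:490,::-1]; cv2.imwrite("pics/a1.png",cv2.resize(C,None,fx=3.2,fy=3.2,interpolation=2))
for k in(1,2,3):
    for x in pins(t,(240,150,410,235)):
        w=onz(t,x[0],119)[:2]
        if np.linalg.norm(w-piv(k))<75: print(k,thof(k,w),np.linalg.norm(w-piv(k)))
# cap disc
h=cv2.cvtColor(t["color"],cv2.COLOR_RGB2HSV)[200:240,412:450]
m=(h[:,:,2]>178).astype(np.uint8); 
g=cv2.resize(cv2.cvtColor(t["color"],cv2.COLOR_RGB2GRAY)[200:240,411:451],None,fx=6,fy=6,interpolation=2)
H=cv2.HoughCircles(g,cv2.HOUGH_GRADIENT,1,30,param1=60,param2=10,minRadius=66,maxRadius=88)
for c in H[0][:3]:
    q=(c[0]/6-.42+411,c[1]/6-.42+200); print("cap",q,c[2]/6*1201/427,onz(t,q,13)[:2])
gs=cv2.cvtColor(s["color"],cv2.COLOR_RGB2GRAY)
k=np.zeros_like(gs);k[195:222,185:218]=gs[195:222,185:218]<45
for n,z in(("s",None),):
    for b in blobs(k,6): print("grip scene",b, onz(s,b[0],34)[:2])
gt=cv2.cvtColor(t["color"],cv2.COLOR_RGB2GRAY);k=np.zeros_like(gt);k[210:230,420:442]=gt[210:230,420:442]<60
for b in blobs(k,6): print("grip top",b,onz(t,b[0],45)[:2])
E
```

```text
start th 0.4305076837499252
grip 11.768982114852294 [-0.1 -0.3  2.7]Traceback (most recent call last):
  File "<stdin>", line 2, in <module>
  File "h.py", line 36, in lever
    a=drive(k,th,1.571+.15)
  File "h.py", line 29, in drive
    if r.movel(p,q,v=60,stop_force=F): break
       ~~~~~~~^^^^^^^^^^^^^^^^^^^^^^^
cell.Unreachable: the arm cannot follow that straight line within its joint ranges
```

```bash
python3 - <<'E'
from h import *
np.set_printoptions(precision=3,suppress=True)
p=r.get_ee_pos();print(p,thof(2,p),r.get_joint_pos(),r.get_force(),r.get_time_s(),R.from_quat(r.get_tcp_rot()).as_euler('zyx'))
for t in(.43,.6,.8,1,1.2,1.571,1.7): print(t,r.inverse_kinematics(*pose(2,t)))
E
```

```text
[483.718 -36.965 106.124] 1.5021304405448237 [-0.076  0.077 -0.345  1.149  0.    -3.   ] [-0.035 -2.686  4.538] 12.5917 [ 0.217 -0.    -3.142]
0.43 [ 0.022  0.158 -0.253  1.16   0.    -1.831]
0.6 [ 0.015  0.139 -0.275  1.157  0.    -2.008]
0.8 [ 0.001  0.118 -0.299  1.154  0.    -2.221]
1 [-0.016  0.101 -0.318  1.151  0.    -2.439]
1.2 [-0.038  0.088 -0.333  1.15   0.    -2.661]
1.571 [-0.085  0.076 -0.346  1.149  0.    -3.079]
1.7 [-0.103  0.076 -0.346  1.149  0.     3.058]
```

Lever 2 has turned to 1.50, so it isn't binding. Only the last wrist joint ran out of range, so I'll finish this one at constant attitude and use the half-turn grasp for lever 3.

```bash
sed -i 's/down(YAW-np.pi\/2+th)/down(YAW+np.pi\/2+th)/' h.py; python3 - <<'E'
from h import *
p=r.get_ee_pos(); print(r.movel(pose(2,1.72)[0],v=60,stop_force=14),thof(2,r.get_ee_pos()),r.get_force())
r.release(); p=r.get_ee_pos(); r.movel([p[0],p[1],190],v=200)
lever(3,[548.3,139.0])
r.goto([400,-330,220],down(0))
t=r.capture("top"); s=r.capture("scene")
C=t["color"][140:260,240:490,::-1]; cv2.imwrite("pics/a1.png",cv2.resize(C,None,fx=3.2,fy=3.2,interpolation=2))
for k in(1,2,3):
    for x in pins(t,(240,150,410,235)):
        w=onz(t,x[0],119)[:2]
        if np.linalg.norm(w-piv(k))<75: print(k,x[0],thof(k,w),np.linalg.norm(w-piv(k)))
g=cv2.resize(cv2.cvtColor(t["color"],cv2.COLOR_RGB2GRAY)[200:240,411:451],None,fx=6,fy=6,interpolation=2)
H=cv2.HoughCircles(g,cv2.HOUGH_GRADIENT,1,30,param1=60,param2=10,minRadius=66,maxRadius=88)
for c in ([] if H is None else H[0][:3]):
    q=(c[0]/6-.42+411,c[1]/6-.42+200); print("cap",q,c[2]/6*1201/427,onz(t,q,13)[:2])
gs=cv2.cvtColor(s["color"],cv2.COLOR_RGB2GRAY)
k=np.zeros_like(gs);k[195:222,185:218]=gs[195:222,185:218]<45
for b in blobs(k,6): print("grip scene",b, onz(s,b[0],34)[:2])
gt=cv2.cvtColor(t["color"],cv2.COLOR_RGB2GRAY);k=np.zeros_like(gt);k[210:230,420:442]=gt[210:230,420:442]<60
for b in blobs(k,6): print("grip top",b,onz(t,b[0],45)[:2])
print(r.get_time_s())
E
```

```text
True 1.6067170397172905 [-0.67831125  6.43461035  4.8150457 ]
start th 0.43364431481150917
grip 11.642646115957607 [0.1 0.1 2.4]
lever 3 end 1.612 force [2.5 6.9 1.8] grip 11.4 t 21.4583
1 [355.36 192.24] -0.01130711011356798 64.87567107034901
2 [355.36 192.24] -3.1303301497763565 65.13260688298843
2 [326.65217391 213.08695652] 1.5787115535989025 65.22057125082034
3 [277.07692308 204.80769231] 1.574207801559778 65.07320379806052
cap (np.float32(429.83), np.float32(218.66333)) 32.25168 [ 483.46050061 -332.67575581]
grip scene (array([199.45555556, 207.27777778]), array([196, 199,   8,  16,  90], dtype=int32)) [ 484.12624135 -334.13117754]
grip scene (array([205.5, 200. ]), array([204, 199,   4,   3,   6], dtype=int32)) [ 450.49985149 -323.47507632]
grip top (array([431.73170732, 218.48780488]), array([428, 216,   9,   6,  41], dtype=int32)) [ 480.80415448 -330.04421152]
24.7833
```

View pics/a1.png

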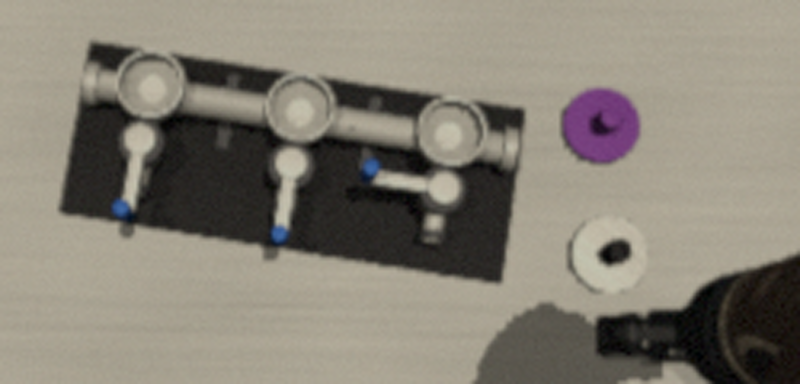

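The levers stand as wanted: 1 closed (pin at crop (370,168)), 2 open (279,234) and 3 open (121,208). The steel cap is at crop (608,254), about (483,-332.5) in the world. Next I'll pick it up and place it on cup 1.

```bash
python3 - <<'E'
from h import *
q=down(0); cx,cy=483.2,-332.6; c=cup(1)
r.goto([cx,cy,120],q); r.movel([cx,cy,37],v=100,stop_force=10); print(r.get_ee_pos()); r.clamp(50)
z0=r.get_ee_pos()[2]; print("grip",r.get_grip_width(),r.get_grasp_force(),r.get_force())
r.movel([cx,cy,200],v=150); r.sleep(.2); print("lift",r.get_grip_width(),r.get_force())
r.movel([c[0],c[1],200],v=150); r.movel([c[0],c[1],z0+67+14],v=100)
s=r.capture("scene");cv2.imwrite("pics/b1.png",cv2.resize(s["color"][140:270,150:400,::-1],None,fx=3.2,fy=3.2,interpolation=2))
print(z0,r.get_time_s())
E
```

```text
[ 483.6016487  -332.94474713   37.82555284]
grip -0.044122796199304905 0.39867041632533073 [ 0.01525153 -0.51312016 -0.03495805]
lift 0.08966750566401775 [-0.76011046 -0.55264664 -0.24134542]
37.28722011176988 30.8917
```

View pics/b1.png

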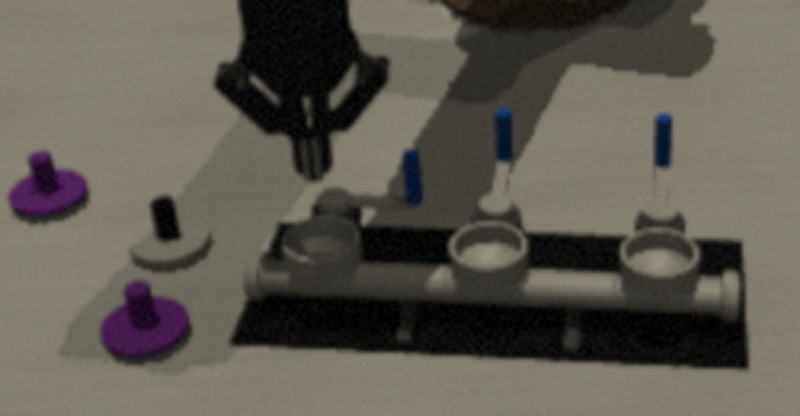

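The picture shows an empty gripper over cup 1, with the cap still on the table at crop (170,235), roughly scene pixel (203,214). The fingers missed the grip, so I'll measure the cap again.

```bash
python3 - <<'E'
from h import *
p=r.get_ee_pos(); r.release(); r.movel([p[0],p[1],190],v=200)
print(r.get_ee_pos(), R.from_quat(r.get_tcp_rot()).as_matrix().round(3).tolist())
t=r.capture("top"); s=r.capture("scene")
A=cv2.resize(t["color"][165:255,395:485,::-1],(400,400),interpolation=2);B=cv2.resize(s["color"][170:250,150:230,::-1],(400,400),interpolation=2)
cv2.imwrite("pics/c1.png",np.hstack([A,B]))
E
```

```text
[ 578.21441583 -187.13772449  190.30841201] [[1.0, 0.0, 0.001], [0.0, -1.0, -0.0], [0.001, 0.0, -1.0]]
```

View pics/c1.png

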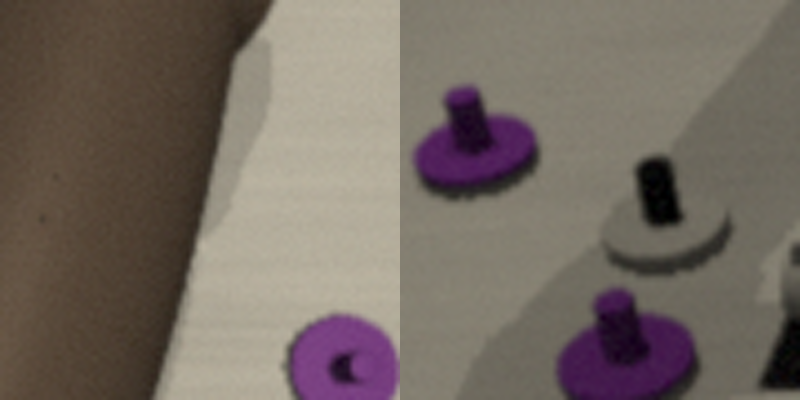

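```bash
python3 - <<'E'
from h import *
r.goto([400,-60,260],down(0))
t=r.capture("top"); s=r.capture("scene")
A=cv2.resize(t["color"][165:255,395:485,::-1],(400,400),interpolation=2);B=cv2.resize(s["color"][170:250,150:230,::-1],(400,400),interpolation=2)
cv2.imwrite("pics/c2.png",np.hstack([A,B]))
gs=cv2.cvtColor(s["color"],cv2.COLOR_RGB2GRAY)
for th in(45,35):
  k=np.zeros_like(gs);k[198:220,192:212]=gs[198:220,192:212]<th
  for b in blobs(k,6): print("grip scene",b, onz(s,b[0],32)[:2])
gt=cv2.cvtColor(t["color"],cv2.COLOR_RGB2GRAY);k=np.zeros_like(gt);k[205:235,415:448]=gt[205:235,415:448]<60
for b in blobs(k,6): print("grip top",b,onz(t,b[0],45)[:2])
g=cv2.resize(gt[200:240,411:451],None,fx=6,fy=6,interpolation=2)
H=cv2.HoughCircles(g,cv2.HOUGH_GRADIENT,1,30,param1=60,param2=10,minRadius=66,maxRadius=88)
for c in ([] if H is None else H[0][:3]):
    q=(c[0]/6-.42+411,c[1]/6-.42+200); print("cap",q,c[2]/6*1201/427,onz(t,q,13)[:2])
for uv,z in(((200.6,202),50),((202.8,214.4),14)): print(onz(s,uv,z))
print(r.get_time_s())
E
```

```text
grip scene (array([201.2195122 , 208.19512195]), array([198, 202,   8,  13,  82], dtype=int32)) [ 485.92132288 -329.4423835 ]
grip scene (array([201.24, 208.12]), array([198, 202,   8,  13,  75], dtype=int32)) [ 485.57503077 -329.44690203]
grip top (array([429.84090909, 217.86363636]), array([426, 215,   9,   7,  44], dtype=int32)) [ 482.43122312 -324.91707448]
cap (np.float32(427.99667), np.float32(218.16333)) 32.017296 [ 484.78369549 -327.56195441]
cap (np.float32(428.49667), np.float32(209.33)) 33.28298 [ 509.85271928 -329.40408284]
[ 482.67435997 -328.72545004   50.        ]
[ 489.75182627 -327.46248533   14.        ]
33.3
```

View pics/c2.png

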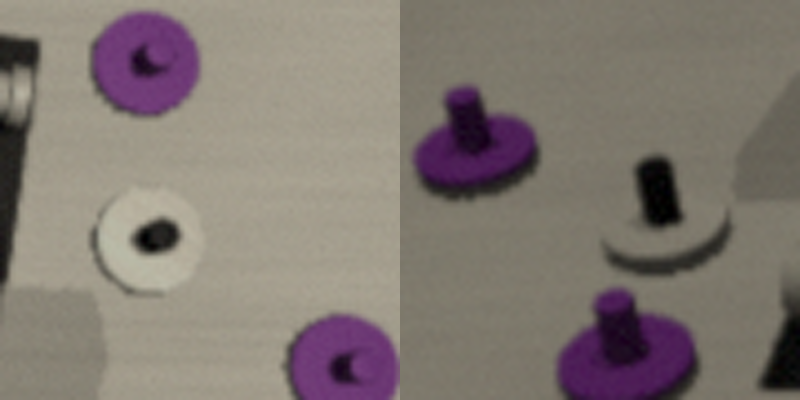

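The cap now stands at about (484.7,-327.8), having been nudged roughly 5 mm in y. In the picture its disc centre is at left-panel (150,240), and it's upright on the table. I'll retry and log each stage.

```bash
python3 - <<'E'
from h import *
q=down(0); cx,cy=484.6,-327.8
print("w",r.get_grip_width()); r.goto([cx,cy,110],q); print("w",r.get_grip_width(),r.get_ee_pos())
b=r.movel([cx,cy,36],v=80,stop_force=8); print(b,r.get_ee_pos(),r.get_force(),r.get_grip_width())
s0=r.capture("scene")
if not b:
    r.clamp(50); print("grip",r.get_grip_width(),r.get_grasp_force(),r.get_force())
s1=r.capture("scene")
cv2.imwrite("pics/d1.png",cv2.resize(np.hstack([x["color"][150:240,160:250,::-1] for x in(s0,s1)]),(800,400),interpolation=2))
print(r.get_time_s())
E
```

```text
w 85.3712497299363
w 85.3636220823634 [ 484.95603938 -327.21278029  110.82179772]
False [ 484.98392495 -328.06455506   36.58242305] [0.84549407 0.36739664 0.16241511] 85.19553844905843
grip 15.330262232623511 48.745644092559814 [ 0.17208665 -0.5040855   1.8653241 ]
36.3583
```

View pics/d1.png

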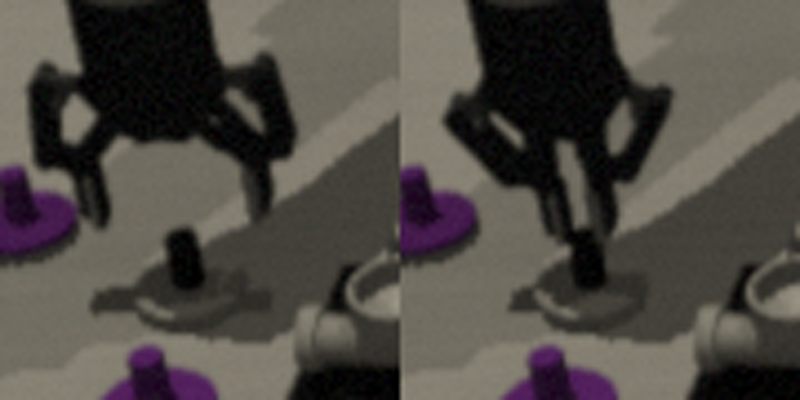

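```bash
python3 - <<'E'
from h import *
s=r.capture("scene")
def proj(p):
    v=R.from_quat(s["attitude"]).inv().apply(np.array(p)-s["position"]); return np.array([v[0]/v[2]*s["fx"]+s["cx"],v[1]/v[2]*s["fy"]+s["cy"]])
e=r.get_ee_pos(); print(e)
for p in([e[0],e[1]-12,e[2]-17],[e[0],e[1]-12,e[2]-4],[e[0],e[1]-12,50],[484.6,-327.8,50],[484.6,-327.8,14]):
    print(np.round(p,0),proj(p),(proj(p)-[160,150])*[400/90,400/90]+[400,0])
E
```

```text
[ 484.78958103 -328.08273547   36.30713924]
[ 485. -340.   19.] [198.09318104 211.93634025] [569.30302687 275.27262333]
[ 485. -340.   32.] [197.28546371 208.03097857] [565.71317206 257.91546032]
[ 485. -340.   50.] [196.17034634 202.63931928] [560.75709484 233.95253015]
[ 485. -328.   50.] [200.82442219 202.39766814] [581.44187638 232.87852507]
[ 485. -328.   14.] [202.99590923 213.27436084] [591.0929299 281.2193815]
```

```bash
python3 - <<'E'
from h import *
s=r.capture("scene")
def proj(p):
    v=R.from_quat(s["attitude"]).inv().apply(np.array(p)-s["position"]); return np.array([v[0]/v[2]*s["fx"]+s["cx"],v[1]/v[2]*s["fy"]+s["cy"]])
for z in(101,110,118,128,135): print("b1",z,(proj([577.8,-187,z])-[150,140])*3.2)
b=cv2.imread("pics/b1.png",0); print(b[150:200:3,315])
# now: lift carefully and see if it holds
print(r.get_grip_width(),r.get_grasp_force())
E
```

```text
b1 101 [316.87609043 206.8021822 ]
b1 110 [315.64845295 197.10063045]
b1 118 [314.54761355 188.40111567]
b1 128 [313.15867169 177.42483674]
b1 135 [312.17777761 169.67320416]
[ 41  40  39  41  40  39  42  38  27  29  64 102 121 127 121 116 104]
15.161189114216933 48.86120617389679
```

Pictures b1 (closed tips at crop (315,178)) and d1 (tips level with the grip's top, at (585,240)) agree. The fingertips really end about 10 mm above the reported TCP, not 17 mm below it. The first try therefore closed over the top of the grip, and this one only nips its last few millimetres. I'll release, go 22 mm lower and grip again.

```bash
python3 - <<'E'
from h import *
r.release(); cx,cy,_=r.get_ee_pos()
b=r.movel([cx,cy,14],v=60,stop_force=8); print(b,r.get_ee_pos(),r.get_force())
if not b:
    r.clamp(50); z0=r.get_ee_pos()[2]; print("grip",r.get_grip_width(),r.get_grasp_force(),r.get_force(),z0)
    r.movel([cx,cy,z0+25],v=80); r.sleep(.1); print("lift",r.get_grip_width(),r.get_grasp_force(),r.get_force())
s1=r.capture("scene")
cv2.imwrite("pics/e1.png",cv2.resize(s1["color"][150:240,160:250,::-1],(400,400),interpolation=2))
print(r.get_time_s())
E
```

```text
False [ 484.25345072 -327.55362985   13.42495343] [0.39100119 0.62060589 0.00972656]
grip 18.136978565869672 48.734487891197205 [ 0.0828105  -0.66334663  1.96414416] 14.302865942756906
lift 18.17658918415037 48.83277118206024 [ 0.33204459  0.51342799 -1.89335706]
38.8917
```

View pics/e1.png

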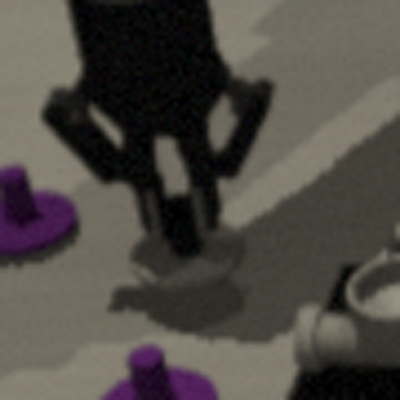

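The cap is held: its disc at (185,255) is clear of its shadow, grip width 18.1 and 1.9 N of load. Next I'll place it on cup 1.

```bash
python3 - <<'E'
from h import *
c=cup(1)+[-.3,.3]; z0=14.3; e=r.get_ee_pos()
r.movel([e[0],e[1],160],v=150); r.movel([c[0],c[1],160],v=150); print(r.get_grip_width(),r.get_ee_pos())
r.movel([c[0],c[1],z0+67+8],v=100); r.sleep(.2)
b=r.movel([c[0],c[1],z0+67-4],v=25,stop_force=5); print("touch",b,r.get_ee_pos(),r.get_force(),r.get_wrist_torque())
r.release(); p=r.get_ee_pos(); r.movel([p[0],p[1],190],v=150); r.goto([400,-330,230],down(0))
t=r.capture("top"); s=r.capture("scene")
A=cv2.resize(t["color"][145:245,250:410,::-1],(640,400),interpolation=2);B=cv2.resize(s["color"][175:255,220:400,::-1],(640,200) if 0 else (450,200),interpolation=2)
B=cv2.copyMakeBorder(B,0,0,0,190,0)
cv2.imwrite("pics/f1.png",np.vstack([A,B]))
for k in(1,2,3):
    for x in pins(t,(240,150,410,235)):
        w=onz(t,x[0],119)[:2]
        if np.linalg.norm(w-piv(k))<75: print(k,x[0],round(thof(k,w),3))
print(r.get_time_s())
E
```

```text
18.378376959799873 [ 576.75587626 -187.18309554  159.99960527]
touch True [ 577.37414264 -186.99546083   80.90115534] [ 0.76504375 -0.33617588  2.17310169] [-0.2614348  -0.17220934  0.00586579]
1 [355.36 192.24] -0.011
2 [355.36 192.24] -3.13
2 [326.61538462 213.23076923] 1.578
3 [277.07692308 204.80769231] 1.574
45.1333
```

View pics/f1.png

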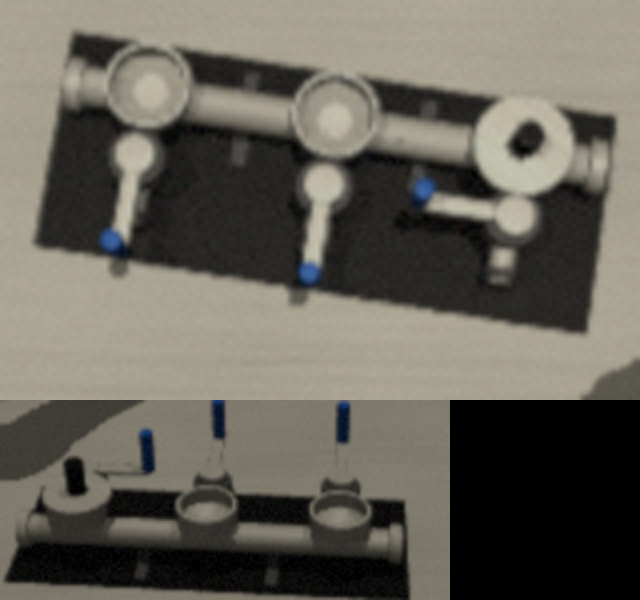

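The cap lies flat and centred on cup 1 (top panel (523,145)), and contact came at the height expected for a seated cap. Lever 1 is closed and levers 2 and 3 are fully open. The arm is clear.

```bash
python3 -c "
from cell import r
print(r.hand_in())"
```

```text
the job is handed in; nothing more can be done
None
```

I handed the job in at about 45 s: lever 1 was the binding one (stopped dead at 0.88 rad) and is now fully closed with the steel cap flat on its cup, levers 2 and 3 are fully open, and I didn't touch the meter; no verdict came back.

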